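Put three mixed-up spectacle frames back in their own trays

ROBOT

A 6-joint arm with a two-finger parallel gripper is mounted at the origin on the work surface. World frame = base frame: x ahead of the robot, y to its left, z up, the work surface at z = 0. Lengths are in m, angles in rad, forces in N, time in s.
With the tool pointing down it reaches from about 0.325 to 0.775 m from the base axis. Payload 5.5 kg.
Tool frame: the origin (TCP) lies at the very end of the fingers, on their centre line; the grasp point (between the pads) lies 19 mm behind it; z points along the fingers, y is the line along which they close (so a half turn about z gives the same grasp; the last joint's range is limited). The gripper opens to 88 mm and grips with 3 to 60 N. Pads are 20 mm wide; open, the fingers measure 115 mm over their backs; the gripper's body (75 mm by 178 mm) begins 61 mm behind the grasp point.
Start: joints at [1.151, 0.091, 1.231, -0, 1.82, -0.057], TCP at [0.213, 0.561, 0.223] pointing down, gripper open.
Joint ranges: [-2.87, 2.87], [-0.86, 2.18], [0.17, 2.46], [-1.51, 4.65], [0.06, 2.69], [-2.65, 2.65]. Speed limits (rad/s): [2.57, 2.57, 3.01, 3.14, 3.14, 3.14].

INTERFACE

Orientations are given as a unit quaternion [x, y, z, w].
In Python, from bench import arm gives the robot as it stands. Calls block until the motion is done:
- arm.goto(position, orientation): joint-space move of the TCP to a pose.
- arm.line_to(position, orientation=None, feed=0.15, f_stop=None): straight line of the TCP; orientation=None keeps the orientation; feed is the mean speed in m/s. With f_stop (N) it stops when the force on the tool has changed by that much, and returns True; else False.
- arm.set_joints(angles): joint-space move.
- arm.move_gripper(opening, effort=None): finger opening in m; effort is the grip in N (None keeps the last); returns when the fingers have stopped.
- arm.dwell(seconds).
- arm.solve_ik(position, orientation): joint angles nearest the present ones, or None.
- arm.get_obs(): the state.
- arm.grab_frame(name): name is "side" or "top"; returns a dict with "img" (420x560x3 uint8, red, green, blue), "fx", "fy", "cx", "cy" (pixels), "k1" (the pictures are not rectified: a ray, as slopes to the right and down, at radius r is drawn at 1 + k1 r^2 times it, then the intrinsics apply), "R" (3x3) and "t" (3): a world point X has camera coordinates R X + t. Camera axes: x right, y down, z forward; pixel columns grow to the right and rows downward; lengths in m; the calibration is good to about 2 mm. A picture is of the moment at which its call begins. There is no depth.
A pose or a line that the arm cannot do raises arm.PlanningError and nothing moves.
- arm.job_done(): hands the job in; it is judged then, once.
Trained networks look in the newest picture that a camera, given by its name, has taken for a name from the list of things; names that differ only in an ending like _2 or _b are one class to them, and where a whole thing is asked for, a point or a joint stands for the part that bears it (a point fixed in the world has none). Each returns a list of dicts, best first, with "p" (0 to 1); they miss things now and then, are a little off and sometimes report something else, mostly with a low value. They report only what shows in the picture. A call takes as long as a camera call. They do not tell look-alikes from the thing itself.
- arm.search_frame(label, camera): "point" ([column, row] in pixels, amid what is visible of it).
- arm.place_of(label, camera): "point" ([column, row] in pixels: a listed point, or the origin of a listed thing).
The state is a dict: "time": time; "joint_pos": joint angles; "joint_vel": joint speeds; "joint_torque": joint torques, N m; "position": TCP position; "tcp_rot": TCP orientation; "contact_force": force on the tool from outside, world axes, zero at the start; "wrist_torque": the same for the moment, N m; "grip_width": finger opening in m; "grasp_force": force on a finger pad.
Only numpy, scipy, OpenCV 4.12 (cv2) and the standard library are available. Lean on these libraries where they do the work, as an engineer would, in place of code of your own. Each camera call takes 0.05 s, during which the arm holds its last target. There are 200 camera calls.

TASK

On this spectacle inspection bench the red, the blue and the black frame are each standing in another one's tray. Move each into the tray that carries the colour chip of its own colour, using the empty spare tray if you need to park one, and leave each standing on its rims in the middle of its pocket, lengthwise along the tray (either way round). Never let two frames touch, never tip one over, and leave the pliers, the jar and the screwdriver where they are.

Things in the scene. Friction and masses are not known exactly. Their poses are not given: they have to be found in the camera images.
- frame_red: Folded red acetate spectacles, 136 mm wide (y), 27 deep (x), 46 high, about 32 g, standing on lower rims (front, -x) and two temple tips behind. Origin: centre of underside; z up. Grasp from above at y = 0, fingers closing along x, 33 mm above the origin: nose bridge (x = -14 mm) and outer folded temple (x = +13) give a rigid 27 mm grip.
- frame_blue: Folded blue acetate spectacles, 136 mm wide (y), 27 deep (x), 46 high, about 32 g, standing on lower rims (front, -x) and two temple tips behind. Origin: centre of underside; z up. Grasp from above at y = 0, fingers closing along x, 33 mm above the origin: nose bridge (x = -14 mm) and outer folded temple (x = +13) give a rigid 27 mm grip.
- frame_black: Folded black acetate spectacles, 136 mm wide (y), 27 deep (x), 46 high, about 32 g, standing on lower rims (front, -x) and two temple tips behind. Origin: centre of underside; z up. Grasp from above at y = 0, fingers closing along x, 33 mm above the origin: nose bridge (x = -14 mm) and outer folded temple (x = +13) give a rigid 27 mm grip.
- tray_red: Shallow cream tray, fixed, the home of the red frame. Open pocket 84 mm (x) by 162 mm (y) inside, walls 4 mm; floor 3 mm, rim 12 mm above the origin. Origin: pocket centre, on the tray's underside (on a mat, 2 mm above the bench); z up. At the +y end a ledge 20 mm wide carrying a red colour chip, 56 x 14 x 3 mm, which says whose tray it is.
- tray_blue: Shallow cream tray, fixed, the home of the blue frame. Open pocket 84 mm (x) by 162 mm (y) inside, walls 4 mm; floor 3 mm, rim 12 mm above the origin. Origin: pocket centre, on the tray's underside (on a mat, 2 mm above the bench); z up. At the +y end a ledge 20 mm wide carrying a blue colour chip, 56 x 14 x 3 mm, which says whose tray it is.
- tray_black: Shallow cream tray, fixed, the home of the black frame. Open pocket 84 mm (x) by 162 mm (y) inside, walls 4 mm; floor 3 mm, rim 12 mm above the origin. Origin: pocket centre, on the tray's underside (on a mat, 2 mm above the bench); z up. At the +y end a ledge 20 mm wide carrying a black colour chip, 56 x 14 x 3 mm, which says whose tray it is.
- tray_spare: Shallow cream tray, fixed, the spare one: empty at the start. Open pocket 84 mm (x) by 162 mm (y) inside, walls 4 mm; floor 3 mm, rim 12 mm above the origin. Origin: pocket centre, on the tray's underside (on a mat, 2 mm above the bench); z up. At the +y end a ledge 20 mm wide, bare: no colour chip.
- pliers: Bystander: adjusting pliers with green handles lying on the mat, about 140 mm along their y, 50 mm wide, 10 mm high. Origin: underside, about the middle.
- jar: Bystander: small glass jar of brass screws with a black lid, 50 mm across, 42 mm high. Origin: centre of its underside.
- screwdriver: Bystander: small screwdriver with a yellow handle lying on the mat, 150 mm long along its x, about 25 mm high. Origin: underside, near its middle.
Not all that is in view belongs to the job. There is more than one size of the frame_black; the one meant has the size given above.

How it is judged:
By the outcome, as a careful person would: the job done as asked, in the order asked, and still so for the second after the job is handed in, with the robot touching nothing.
It also fails if it takes over 99 s, if anything falls off the work surface, if the arm or the gripper's body presses on something with over 40 N, if the wrist force passes 120 N, or if a joint passes its speed limit or range.

## Working session

There is one attempt and no reset: what is moved stays moved. The work goes in short steps, each a Python script; the robot and the scene stay as the last script left them, time stands still between calls to the robot, and variables do not carry over. Pictures are saved under pics/ and viewed, at most 14 in all, crops included, and the job is handed in when it is done.

```bash
mkdir -p pics; ls
cat > h.py <<'E'
import numpy as np, cv2
from bench import arm
def snap(n,f=None):
    g=arm.grab_frame(n)
    if f: cv2.imwrite('pics/'+f,g['img'][:,:,::-1])
    return g
def und(g,p):
    x=(p[0]-g['cx'])/g['fx'];y=(p[1]-g['cy'])/g['fy'];rd=np.hypot(x,y);r=rd
    for _ in range(20): r=rd/(1+g['k1']*r*r)
    s=r/rd if rd>0 else 1
    return np.array([x*s,y*s,1.])
def w(g,p,z):
    R=np.array(g['R']);t=np.array(g['t']);c=-R.T@t;d=R.T@und(g,p)
    return c+d*(z-c[2])/d[2]
def proj(g,X):
    c=np.array(g['R'])@np.array(X)+np.array(g['t']);x,y=c[:2]/c[2];k=1+g['k1']*(x*x+y*y)
    return np.array([g['fx']*x*k+g['cx'],g['fy']*y*k+g['cy']])
E
python3 - <<'E'
from h import *
for c in('top','side'):
    g=snap(c,c+'0.png');R=np.array(g['R']);print(c,-R.T@np.array(g['t']),R[2])
    for l,z in [('frame_red',0.005),('frame_blue',.005),('frame_black',.005),('tray_red',.002),('tray_blue',.002),('tray_black',.002),('tray_spare',.002),('pliers',.002),('jar',0),('screwdriver',.002)]:
        for d in arm.place_of(l,c): print(l,round(d['p'],2),np.round(d['point']),w(g,d['point'],z).round(3))
print(arm.get_obs()['tcp_rot'],arm.get_obs()['time'])
E
```

```text
pics
top [0.52827973 0.09465678 1.2788051 ] [ 0.06239717 -0.01758197 -0.99789652]
frame_red 0.89 [406. 269.] [ 0.48  -0.234  0.005]
frame_red 0.53 [404. 269.] [ 0.48  -0.229  0.005]
frame_blue 0.86 [303. 272.] [0.472 0.01  0.005]
frame_black 0.91 [213. 206.] [0.628 0.226 0.005]
frame_black 0.68 [238. 150.] [0.764 0.166 0.005]
frame_black 0.68 [175. 147.] [0.77  0.317 0.005]
tray_red 0.87 [213. 206.] [0.629 0.227 0.002]
tray_blue 0.89 [404. 272.] [ 0.475 -0.228  0.002]
tray_black 0.86 [301. 275.] [0.465 0.017 0.002]
tray_spare 0.94 [403. 207.] [ 0.629 -0.228  0.002]
tray_spare 0.7 [405. 270.] [ 0.477 -0.231  0.002]
pliers 0.82 [211. 278.] [0.457 0.229 0.002]
pliers 0.75 [142. 259.] [0.503 0.392 0.002]
jar 0.71 [306. 202.] [0.639 0.004 0.   ]
screwdriver 0.69 [140. 258.] [0.504 0.396 0.002]
side [0.46941905 0.82784918 1.01360232] [ 0.12943149 -0.60892573 -0.78259628]
frame_red 0.84 [362. 141.] [ 0.475 -0.234  0.005]
frame_red 0.57 [268. 273.] [0.629 0.223 0.005]
frame_blue 0.77 [353. 214.] [0.467 0.018 0.005]
frame_black 0.96 [196. 297.] [0.765 0.314 0.005]
frame_black 0.81 [268. 273.] [0.628 0.223 0.005]
frame_black 0.6 [217. 242.] [0.761 0.166 0.005]
tray_red 0.85 [267. 274.] [0.631 0.224 0.002]
tray_blue 0.79 [361. 142.] [ 0.475 -0.233  0.002]
tray_black 0.78 [353. 209.] [0.468 0.001 0.002]
tray_spare 0.8 [307. 129.] [ 0.628 -0.251  0.002]
pliers 0.69 [341. 292.] [0.463 0.235 0.002]
screwdriver 0.82 [308. 355.] [0.507 0.394 0.002]
[1.80407728e-01 9.83591913e-01 1.18168833e-05 3.85328252e-06] 1.1
```

View pics/top0.png

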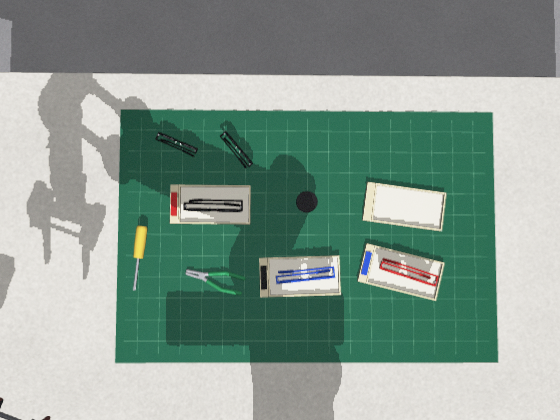

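View pics/side0.png

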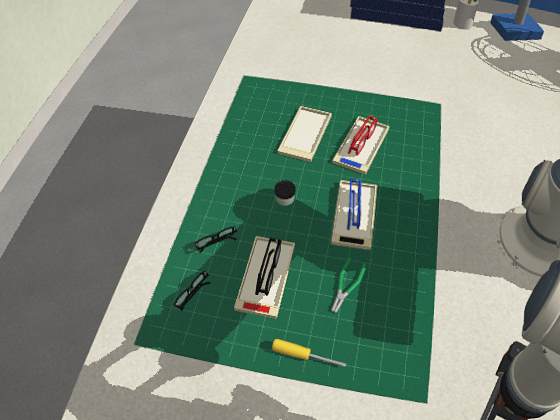

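The four trays lie at top pixels (210,204) red with the black frame, (300,276) black with blue, (401,272) blue with red, and (404,206) spare and empty. The two black frames on the mat, at (177,145) and (237,150), are only about 45 px wide against about 60, so they are decoys. Next I rectify the top view for tray and frame geometry.

```bash
cat >> h.py <<'E'
X0,X1,Y0,Y1,S=.38,.74,-.36,.36,1000.
def rect(g,z):
    xs=np.arange(X1,X0,-1/S);ys=np.arange(Y1,Y0,-1/S)
    m=np.array([[proj(g,(x,y,z)) for y in ys] for x in xs],np.float32)
    return cv2.remap(g['img'],m[:,:,0],m[:,:,1],cv2.INTER_CUBIC)
T0={'red':(.629,.226),'blue':(.475,-.229),'black':(.466,.014),'spare':(.629,-.232)}
E
cat > meas.py <<'E'
from h import *
def trays(g):
    im=rect(g,.014).astype(int); r,gr,b=im[...,0],im[...,1],im[...,2]
    mask=((gr-r<25)).astype(np.uint8)  # not mat-green
    mask=cv2.morphologyEx(mask,cv2.MORPH_OPEN,np.ones((9,9)));out={}
    n,lab,st,_=cv2.connectedComponentsWithStats(mask)
    for k,(x,y) in T0.items():
        sub=lab[int((X1-x)*S)-15:int((X1-x)*S)+15,int((Y1-y)*S)-15:int((Y1-y)*S)+15]
        l=np.bincount(sub[sub>0]).argmax()
        c=cv2.findContours((lab==l).astype(np.uint8),0,2)[0];c=max(c,key=cv2.contourArea)
        q=cv2.boxPoints(cv2.minAreaRect(c))
        out[k]=np.array([[X1-v/S,Y1-u/S] for u,v in q])
    return im.astype(np.uint8),out
E
python3 - <<'E'
from meas import *
g=snap('top');im,o=trays(g);vis=im.copy()
for k,q in o.items():
    e=[np.linalg.norm(q[i]-q[i-1]) for i in (1,2)];d=(q[1]-q[0]) if e[0]>e[1] else q[2]-q[1]
    d*=np.sign(d[1]);print(k,q.mean(0).round(4),np.round(e,4),'yaw',np.degrees(np.arctan2(-d[0],d[1])).round(1))
    cv2.polylines(vis,[np.array([[(Y1-y)*S,(X1-x)*S] for x,y in q],int)],True,(255,0,255),1)
cv2.imwrite('pics/r14.png',vis[:,:,::-1]);cv2.imwrite('pics/r50.png',rect(g,.050)[:,:,::-1])
E
```

```text
red [0.6325 0.232 ] [0.0942 0.1906] yaw -0.4
blue [ 0.4756 -0.218 ] [0.0945 0.1932] yaw -13.7
black [0.4641 0.0204] [0.1903 0.0951] yaw 1.9
spare [ 0.6304 -0.2276] [0.0953 0.1929] yaw -7.7
```

View pics/r14.png

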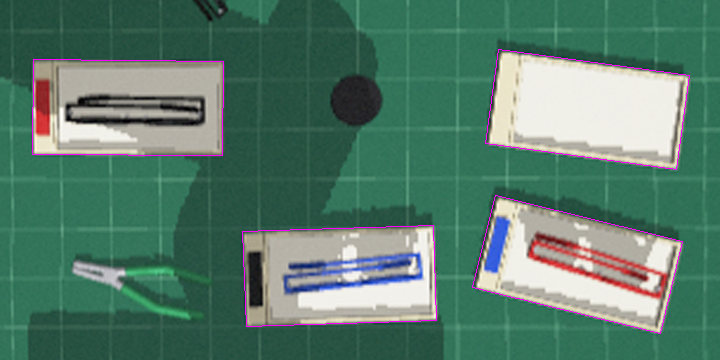

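View pics/r50.png

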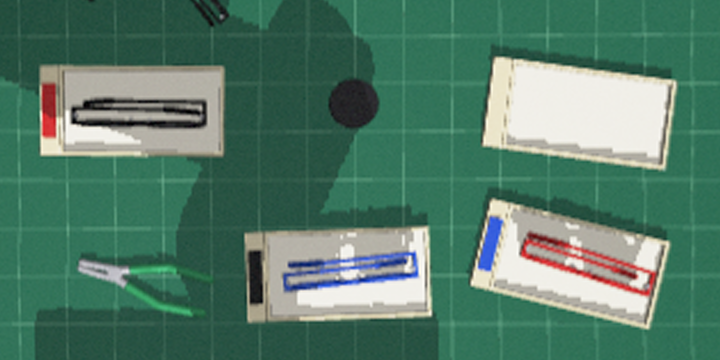

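The rectified outlines measure 190 x 94 mm, as expected, so each pocket centre is 10 mm from the outline centre, away from the chip. The frames stand near the pocket centres: black at about (139,112) px, blue (350,271), red (588,263). Next I fit the frames by colour.

```bash
cat >> meas.py <<'E'
def frame(g,col,c,yaw0=0,z=.047):
    im=rect(g,z).astype(int);r,gr,b=im[...,0],im[...,1],im[...,2]
    m={'red':(r-gr>60)&(r-b>60),'blue':(b-r>45)&(b-gr>25),'black':im.max(2)<75}[col].astype(np.uint8)
    M=np.zeros_like(m);u,v=int((Y1-c[1])*S),int((X1-c[0])*S)
    cv2.ellipse(M,((u,v),(165,78),-yaw0),1,-1) if 0 else cv2.fillPoly(M,[cv2.boxPoints(((u,v),(158,76),-yaw0)).astype(int)],1)
    p=cv2.findNonZero(m*M);(cu,cv),(a,bb),_=R=cv2.minAreaRect(p);q=cv2.boxPoints(R)
    d=q[1]-q[0] if np.linalg.norm(q[1]-q[0])>np.linalg.norm(q[2]-q[1]) else q[2]-q[1]
    d=np.array([-d[1],-d[0]]);d*=np.sign(d[1])
    return np.array([X1-cv/S,Y1-cu/S]),np.degrees(np.arctan2(-d[0],d[1])),(a,bb),len(p)
# pocket centre, yaw(deg)
P={'red':((.632,.222),-.4),'blue':((.473,-.228),-13.7),'black':((.4643,.0105),1.9),'spare':((.629,-.2375),-7.7)}
E
python3 - <<'E'
from meas import *
g=snap('top')
for c,t in [('black','red'),('blue','black'),('red','blue')]: print(c,frame(g,c,P[t][0],-P[t][1]))
s=snap('side')
# check with side camera: project tray pocket centres
for c,t in P.items(): print(c,proj(s,(*t[0],.005)).round())
c=s['img'][80:330,220:400];cv2.imwrite('pics/sc.png',cv2.resize(c,None,fx=2.3,fy=2.3,interpolation=2)[:,:,::-1])
E
```

```text
black (array([0.62741756, 0.22190887]), np.float32(-1.5275285), (134.32557678222656, 27.656835556030273), 1603)
blue (array([0.46884299, 0.00982703]), np.float32(5.5872474), (27.996793746948242, 136.0137939453125), 2153)
red (array([ 0.47564722, -0.22887158]), np.float32(-17.949413), (136.08023071289062, 27.923513412475586), 1871)
red [266. 273.]
blue [362. 143.]
black [354. 211.]
spare [306. 132.]
```

View pics/sc.png

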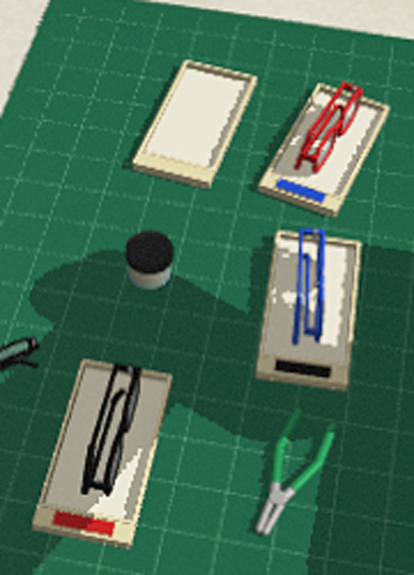

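Every fit matches the stated 136 x 27 mm, so I'm starting. First black → spare.

```bash
cat > mv.py <<'E'
from meas import *
from scipy.spatial.transform import Rotation as Ro
def q(yaw):
    c,s=np.cos(np.radians(yaw)),np.sin(np.radians(yaw))
    return Ro.from_matrix(np.array([[-s,c,0],[c,s,0],[0,0,-1]])).as_quat()
def pick(c,yaw):
    arm.move_gripper(.06,12)
    arm.goto([*c,.15],q(yaw)); arm.line_to([*c,.085],feed=.15); arm.line_to([*c,.019],feed=.06,f_stop=6)
    print('at',arm.get_obs()['position'].round(4) if hasattr(arm.get_obs()['position'],'round') else arm.get_obs()['position'])
    arm.move_gripper(.0,12); o=arm.get_obs(); print('grip',o['grip_width'],o['grasp_force'])
    arm.line_to([*c,.04],feed=.06); arm.line_to([*c,.15],feed=.15)
    o=arm.get_obs(); print('lifted',o['grip_width'],o['grasp_force'],o['time'])
def place(c,yaw):
    arm.goto([*c,.15],q(yaw)); arm.line_to([*c,.05],feed=.12); arm.dwell(.2)
    hit=arm.line_to([*c,.0185],feed=.03,f_stop=2.5); print('place',hit,np.round(arm.get_obs()['position'],4))
    arm.move_gripper(.055); arm.line_to([*c,.085],feed=.08); arm.line_to([*c,.15],feed=.2)
    print('t',arm.get_obs()['time'])
E
python3 - <<'E'
from mv import *
pick((.6275,.222),-1.5)
g=snap('side','held.png')
place(*P['spare'])
E
```

```text
at [0.6279 0.2221 0.0197]
grip 0.026610115369893342 11.992276925593615
lifted 0.027058721642654146 11.992255859076977 7.6583
place True [ 0.6287 -0.2374  0.019 ]
t 13.6333
```

View pics/held.png

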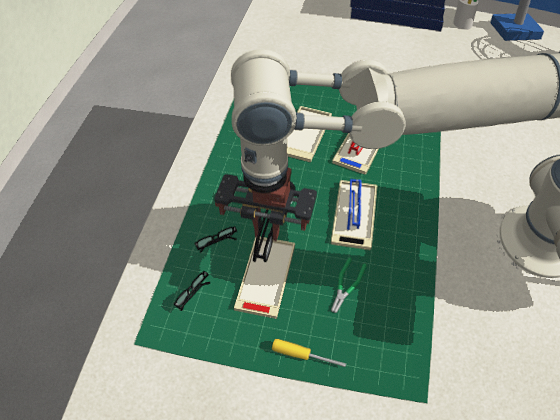

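The black frame hangs level in the gripper at about (263,240) and the red tray below it is empty. Placing ended on contact at the expected height. Next red → red tray, then a check.

Run:
```python
from mv import *
pick((.4755,-.229),-17.5)
place(*P['red'])
arm.goto([.40,.32,.25],q(0))
g=snap('top','t2.png')
for c,t in [('black','spare'),('red','red'),('blue','black')]: print(c,frame(g,c,P[t][0],-P[t][1]))
```

```text
at [ 0.4758 -0.2292  0.0196]
grip 0.026774397578882565 11.999980229884386
lifted 0.02681229730969727 11.999948769807816 18.4583
place True [0.6317 0.2219 0.019 ]
t 24.4417
black (array([ 0.64402619, -0.23814587]), np.float32(-6.5197997), (140.23001098632812, 58.78874588012695), 1573)
red (array([0.63194151, 0.21946461]), np.float32(-0.8303147), (135.20318603515625, 29.344745635986328), 2176)
blue (array([0.46885056, 0.00981909]), np.float32(5.4403186), (27.731660842895508, 136.00364685058594), 1864)
```

View pics/t2.png

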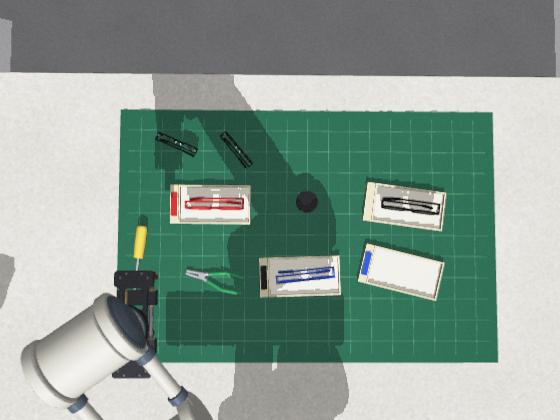

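Red stands centred in its tray at (214,203) and black in the spare at (410,205). Next blue → blue tray, then black → black tray.

Run:
```python
from mv import *
pick((.469,.010),5.5)
place(*P['blue'])
arm.goto([.40,.25,.25],q(0))
g=snap('top')
r=frame(g,'black',P['spare'][0],P['spare'][1],.047);print(r)
b=frame(g,'blue',P['blue'][0],P['blue'][1]);print(b)
ok=abs(max(r[2])-136)<4 and min(r[2])<31
if ok:
    pick(r[0],float(r[1])); place(*P['black'])
    arm.goto([.35,.35,.28],q(0))
    g=snap('top','t3.png');snap('side','s3.png')
    for c in ('red','blue','black'): print(c,P[c],frame(g,c,*P[c]))
```

```text
at [0.4693 0.01   0.0195]
grip 0.026787402608698642 11.998320892453194
lifted 0.026639907994406627 11.99814286082983 30.9583
place True [ 0.4727 -0.2279  0.019 ]
t 36.15
(array([ 0.6293317, -0.2338457]), np.float32(-7.5238166), (135.07228088378906, 28.26398277282715), 1573)
(array([ 0.4750144 , -0.22647278]), np.float32(-13.828648), (136.7637176513672, 28.069801330566406), 2105)
at [ 0.6297 -0.234   0.0197]
grip 0.02690251466034749 12.00029656291008
lifted 0.026691182063593943 12.000124678015709 44.125
place True [0.464  0.0105 0.019 ]
t 49.5167
red ((0.632, 0.222), -0.4) (array([0.63194054, 0.21945676]), np.float32(-0.84252536), (135.22067260742188, 29.335063934326172), 2148)
blue ((0.473, -0.228), -13.7) (array([ 0.47500549, -0.22650909]), np.float32(-13.828631), (136.83840942382812, 28.069801330566406), 2115)
black ((0.4643, 0.0105), 1.9) (array([0.46637726, 0.00811859]), np.float32(0.9877725), (27.271812438964844, 134.1007843017578), 1366)
```

```bash
python3 -c "
import cv2
a=cv2.imread('pics/t3.png')[100:320,100:500];b=cv2.imread('pics/s3.png')[80:330,180:400]
cv2.imwrite('pics/f.png',cv2.resize(a,None,fx=2,fy=2,interpolation=2));cv2.imwrite('pics/f2.png',cv2.resize(b,None,fx=2.3,fy=2.3,interpolation=2))"
```

```text
(no output)
```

View pics/f.png

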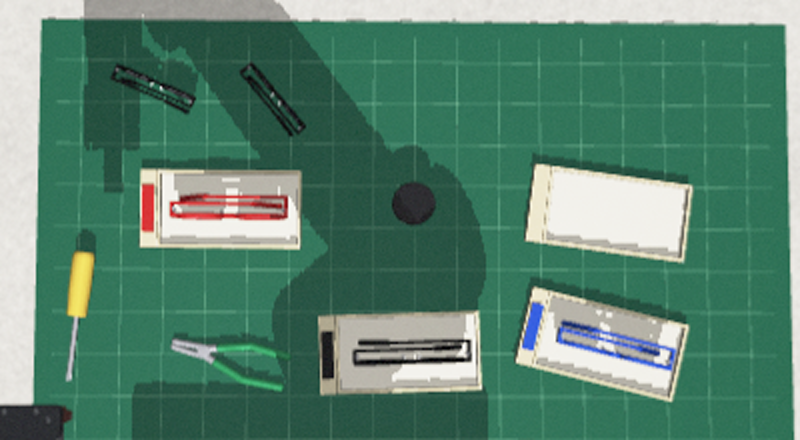

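View pics/f2.png

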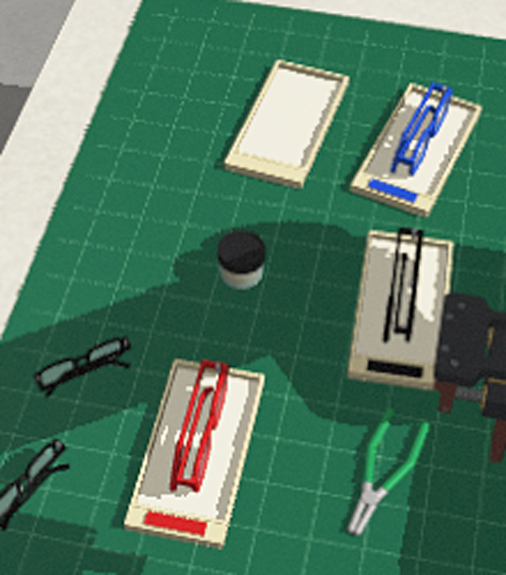

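Each frame stands upright in the tray of its own colour: red at (229,206), black at (412,352), blue at (614,345) in the top crop. All are within about 3 mm of centre, and the pliers, jar and screwdriver have not moved.

```bash
python3 -c "
from bench import arm
print(arm.job_done())"
```

```text
the job is handed in; nothing more can be done
None
```

The red, blue and black frames each stand upright in the tray of their own colour, within about 3 mm of the pocket centre and about 1° of lengthwise by the last pictures; the spare tray is empty, the pliers, jar and screwdriver show no movement, and I handed the job in at about 50 s of the 99 s.

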